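# Serve a chocolate with tongs from under the glass cloche

### The job

A customer has chosen the round chocolate from under the glass cloche. Lift the cloche off its wooden board and stand it upright on the free table top beside it, then take up the tongs by their legs, squeeze them so that their two tips close on the round chocolate, and lift it well clear of the board, about 10 cm up. Touch the chocolates with the tongs only, leave the square chocolate on the board and the other goods where they are, do not tip the cloche over, and finish while still holding the chocolate up in the tongs: do not put it down or let go.

Things in the scene. Friction and masses are not known exactly. Their poses are not given: they have to be found in the camera images.
- cloche: Clear glass cloche (bell cover), 140 mm across, glass 82 mm high with 3.5 mm walls, open below, 300 g. Standing over the two chocolates on the wooden board; lift it straight up. Origin: centre of its lower rim; z up.
- cloche_knob (a point): Centre of the upright wooden knob on the cloche, on its axis 108 mm above its lower rim. The grip part is a round 27 mm across, from 97 to 118 mm above the rim; below it a thin 14 mm neck goes down to the glass at 82 mm.
- board: Round wooden serving board, 180 mm across and 18 mm thick, fixed to the table; origin: centre of its underside. Its y axis is the line on which the two chocolates stand, about 42 mm to either side of its centre; its x axis points away from the robot, within about 20 degrees.
- round_chocolate: The chosen chocolate: round (drum with a domed top and a small nut on it), 30 mm across with upright sides from 3 to 15 mm above its underside, 25 mm high, 30 mm with the nut, 20 g, standing on the board under the cloche, on the left or the right of the square one. Origin: centre of its underside; z up.
- square_chocolate: The other chocolate, to be left alone: a square block 26 x 26 x 20 mm with three fine lines on its top, standing on the board under the cloche. Origin: centre of its underside.
- tongs: Steel spring tongs, rubber tips, 90 g, lying on a glass tray so that the legs close level, side by side. Origin: centre line, level with their underside, under the grip point; x points to the tips, y to the left leg, z up. Pivot 90 mm behind the origin, tip ends 105 mm ahead, centre of mass 10 mm behind. Legs: upright strips 4 mm thick, 2 to 22 mm above the origin; tips and pivot pin 0 to 24 mm.
- tongs_grip (a point): Where to squeeze the legs from outside: 12 mm above the tongs' origin. Over both legs they measure here about 62 mm sprung open and 44 mm (parallel) when the tips hold a 30 mm thing. Pressed to about 56 mm, the springs (7 to 9 N on each finger) already hold the tongs in the fingers while the tips stand about 55 mm apart.
- tongs_tips (a point): The middle between the two tips, 88 mm ahead of the tongs' origin along x and 12 mm above it. The rubber tip pads are 34 mm long (71 to 105 mm ahead) and 24 mm high; their clear gap is about 66 mm when open, and each tip is about 7 mm thick.
- tongs_left (a joint): Closing angle of the left leg (rad): 0 sprung open, about 0.10 when the tips hold a 30 mm thing, at most 0.17. The right leg is geared to it and always closes by the same angle. A spring opens them again.
- tongs_tray: Small flat glass tray, 108 x 176 mm and 8 mm thick, fixed to the table, on which the tongs lie. Origin: centre of its underside.
- butterfly_dish: Round glass trinket dish, 93 mm across and 20 mm high, to be left where it stands. Origin: centre of its underside.
- tin_fig: Round candle tin, 64 mm across and 45 mm high, to be left where it stands. Origin: centre of its underside.
- soap_cream: Wrapped bar of soap, 52 x 78 x 26 mm, to be left where it lies. Origin: centre of its underside.
Not all that is in view belongs to the job. Leave any red look-alike of the cloche alone.

How it is judged (in metres and radians):
On the way, in this order (a step that is already met when the one before it is completed fails the run):
1. the cloche stands upright on the table, off the board, and is let go (height (world z) of cloche below 0.006 m and angle between cloche's own z axis and vertical below 0.1 rad and horizontal distance between cloche and board above 0.16 m and contact force between cloche and the arm below 0.1 N), for 0.2 s.
2. the tips of the tongs hold the round chocolate between them, just raised off the board (contact force between each of tongs_left, tongs_right and round_chocolate above 0.5 N and contact force between round_chocolate and the arm below 0.1 N and contact force between the fingers and tongs above 1 N and height (world z) of round_chocolate above 0.022 m), for 0.1 s.
At the end, for the whole second after the job is handed in: The tong tips alone hold the round chocolate still, over 80 mm above the table, the tongs in the fingers; the cloche stands upright and untouched on the table, over 160 mm from the board's centre; square chocolate on the board within 25 mm of its place, dish, tin and soap within 30 mm (all of step 1 and contact force between each of tongs_left, tongs_right and round_chocolate above 0.5 N and contact force between round_chocolate and the arm below 0.1 N and contact force between the fingers and tongs above 1 N and height (world z) of round_chocolate above 0.08 m and linear speed of round_chocolate below 0.05 m/s and contact force between round_chocolate and board below 0.05 N and contact force between round_chocolate and square_chocolate below 0.05 N and distance of square_chocolate from where it was at the start of the episode below 0.025 m and height (world z) of square_chocolate above 0.014 m and distance of each of butterfly_dish, tin_fig, soap_cream from where it was at the start of the episode below 0.03 m); the arm keeps its last pose, push and grip.
It fails at once if the robot itself touches a chocolate (contact force between any of round_chocolate, square_chocolate and the arm above 0.3 N).
It fails at once if the cloche is tipped over (angle between cloche's own z axis and vertical above 0.6 rad).
It fails at once if the square chocolate is carried or knocked off the board (height (world z) of square_chocolate below 0.012 m or height (world z) of square_chocolate above 0.04 m).
It fails at once if the dish, the tin or the soap is pushed about (distance of any of butterfly_dish, tin_fig, soap_cream from where it was at the start of the episode above 0.04 m).
It also fails if it takes over 58 s, if anything falls off the work surface, if the arm or the gripper's body presses on something with over 40 N, if the wrist force passes 120 N, or if a joint passes its speed limit or range.

### The arm

A 6-joint arm with a two-finger parallel gripper is mounted at the origin on a cart in front of the work surface, level with it; the furniture and walls round the work are solid. World frame = base frame: x ahead of the robot, y to its left, z up, the work surface at z = 0. Lengths are in m, angles in degrees, forces in N, time in s.
With the tool pointing down it reaches from about 0.4 to 0.825 m from the base axis. Payload 7 kg.
Tool frame: the origin (TCP) lies at the centre of the arm's flange, where the gripper is bolted on; the fingertips stand 178 mm ahead of it and the grasp point (between the pads) lies 159 mm ahead of it (tip_reach is the distance from the TCP to the fingertips, in m); z points along the fingers, y is the line along which they close (so a half turn about z gives the same grasp; the last joint's range is limited). The gripper opens to 88 mm and grips with 3 to 60 N. Pads are 19 mm wide; open, the fingers measure 130 mm over their backs; the gripper's body (78 mm by 193 mm) begins 47 mm behind the grasp point.
Start: joints at [16.507, 20.546, 0.682, 0, -70.136, -16.507], TCP at [0.675, -0, 0.405] pointing down, gripper open.
Joint ranges: [-176.03, 176.03], [-82.01, 121.73], [-58.28, 71.71], [-173.87, 95.51], [-174.79, -0.11], [-173.66, 173.66]. Speed limits (degrees/s): [136.94, 136.94, 172.46, 180, 180, 180].

### API

Orientations are given as [roll, pitch, yaw] about the fixed x, y, z axes, in that order (R = Rz(yaw) Ry(pitch) Rx(roll)).
In Python, from plant import * gives the robot as it stands.
- The arm moves only by the shell command python3 -m handwheel 'ROWS'. ROWS is JSON, a list of rows, each a list of 7 numbers: the opening, from -1 (shut) to 1 (fully open), then the shift along the tool's x, y, z as a fraction of full scale, then the turn, a rotation vector about the tool's x, y, z as a fraction of full scale. A call has 1 to 5 rows; each row shifts and turns the commanded pose from where the row before left it, along the tool's axes as they then stand; what a row does not reach is not made up. Full scale, the value 1, is 0.025 m for a shift and 6 degrees for a turn. A row lasts 1/8 s, in which the tool goes at most 62.5 mm and 10.7 degrees, less where a joint would pass 70% of its speed; a pose out of reach is approached as far as the arm can. A call with a number of a shift or a turn outside -1 to 1 is refused whole. A call with a gripper value outside its range is refused whole. The fingers move at their own pace and stop on an object; the grip force is fixed at half the most. Time passes only in rows, so rows that do not move let the fingers close. It gives the time, the measured TCP pose, the force, the opening and the grip force at its end, in the units of the state.
- get_obs(): the state, without advancing time (a new reading comes with each control period).
- snapshot(name): name is "scene" or "side" or "wrist"; returns a dict with "color" (480x640x3 uint8, red, green, blue), "fx", "fy", "cx", "cy" (pixels), "R" (3x3) and "t" (3): a world point X has camera coordinates R X + t; the wrist camera has in their place "tool_from_camera" (4x4, takes a point from camera to tool coordinates, whose origin is the TCP and whose axes are the flange's). Camera axes: x right, y down, z forward; pixel columns grow to the right and rows downward; lengths in m; the calibration is good to about 2 mm. The wrist camera is an equidistant fisheye: a pixel r from the principal point sees the ray r / f radians off the axis. A picture is of the moment at which its call begins: read the wrist's pose just before it. There is no depth.
- close_job(): hands the job in; it is judged then, once.
The state is a dict: "clock": time; "joint_pos": joint angles; "qvel": joint speeds; "tau": joint torques, N m; "tool_pos": TCP position; "orientation": TCP orientation; "force": force on the tool from outside, world axes, zero at the start; "moment": the same for the moment, N m; "opening": finger opening in m; "gripper_force": force on a finger pad.
Only numpy, scipy, OpenCV 4.12 (cv2) and the standard library are available. Lean on these libraries where they do the work, as an engineer would, in place of code of your own. Each camera call takes 0.05 s, during which the arm holds its last target. There are 200 camera calls.

## Working session

There is one attempt and no reset: what is moved stays moved. The work goes in short steps, Python scripts to look and compute and a shell command to move; the robot and the scene stay as the last step left them, time stands still between calls to the robot, and variables do not carry over. Pictures are saved under pics/ and viewed, at most 13 in all, crops included, and the job is handed in when it is done.

```bash
ls; mkdir -p pics
python3 - <<'E'
from plant import *
import cv2
o=get_obs();print(o)
for n in("scene","side","wrist"):
    s=snapshot(n);cv2.imwrite(f"pics/{n}0.png",s["color"][:,:,::-1]);print(n,{k:v for k,v in s.items() if k!="color"})
E
```

```text
pics
{'clock': 0.0, 'joint_pos': array([ 1.65055015e+01,  2.05914319e+01,  6.32776249e-01, -2.14946096e-02,
       -7.01367643e+01, -1.65073325e+01]), 'qvel': array([ 0.09057045, -0.02350341,  0.0473984 ,  0.05174746, -0.05802393,
       -0.0334068 ]), 'tau': array([-8.00930356e-04, -5.82726967e+01,  2.93058443e+01,  6.99745238e+00,
        6.93249181e-03, -2.06530804e-04]), 'tool_pos': array([ 6.74793205e-01, -1.63664856e-05,  4.03710580e-01]), 'orientation': array([ 1.79902771e+02, -7.74189815e-03, -9.00091447e+01]), 'force': array([-0.59613649, -0.40089983, -0.09430381]), 'moment': array([-0.00765768,  0.03629856, -0.01544086]), 'gripper_force': 0.0, 'opening': 0.08756234807084706}
scene {'fx': 536.3394646661609, 'fy': 536.3394646661609, 'cx': 317.1742792553432, 'cy': 244.3480892493784, 'R': array([[-0.85501782, -0.51858541,  0.00370013],
       [-0.29669268,  0.48329535, -0.82364984],
       [ 0.42534454, -0.7053331 , -0.56708663]]), 't': array([0.48958847, 0.27777577, 0.79654919])}
side {'fx': 440.00242407595306, 'fy': 440.00242407595306, 'cx': 316.4130052432861, 'cy': 233.04753131935516, 'R': array([[-0.89756947,  0.44051978, -0.01764595],
       [ 0.28762033,  0.55476004, -0.78071496],
       [-0.33413111, -0.70582124, -0.62463812]]), 't': array([ 0.53981951, -0.0937893 ,  1.22447736])}
wrist {'fx': 371.64829954431775, 'fy': 371.64829954431775, 'cx': 317.4797759527437, 'cy': 235.90181421079973, 'tool_from_camera': array([[ 4.08435861e-05, -9.56442576e-01, -2.91920531e-01,
         7.93182559e-02],
       [ 9.99999021e-01, -3.69332524e-04,  1.34998691e-03,
        -8.35537051e-04],
       [-1.39900071e-03, -2.91920301e-01,  9.56441624e-01,
         1.95209927e-02],
       [ 0.00000000e+00,  0.00000000e+00,  0.00000000e+00,
         1.00000000e+00]])}
```

View pics/scene0.png

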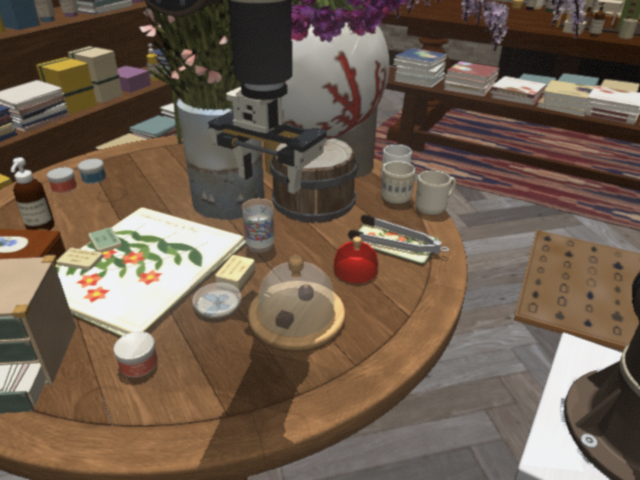

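View pics/side0.png

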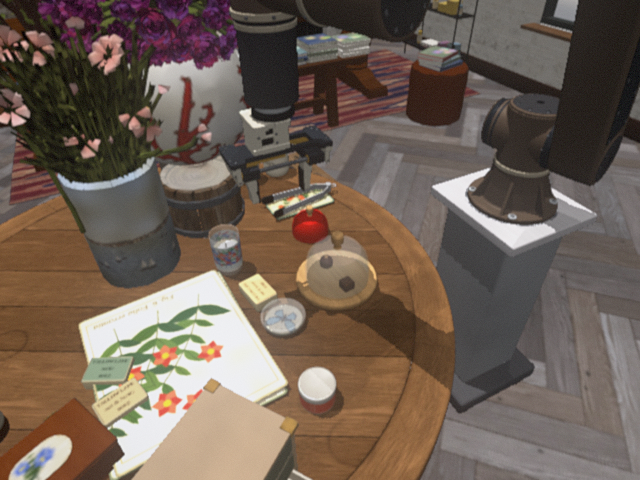

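View pics/wrist0.png

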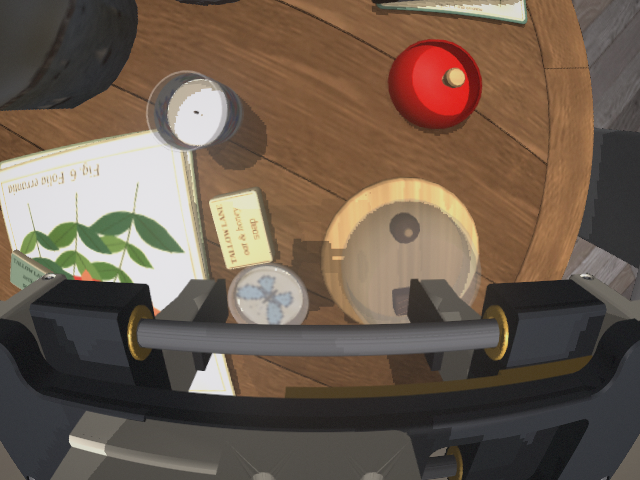

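The scene view shows the knob at (296,262), the round chocolate at (305,292), the square one at (285,319), and the tongs pivot at (443,248) with tips near (360,225). The red decoy is at (356,262). In the side view the knob is at (338,238) and the board is at about (337,280). In the wrist view the round chocolate is at (404,228) and the square at (403,300).

```bash
cat > h.py <<'E'
from plant import *
import numpy as np, cv2
from scipy.spatial.transform import Rotation as Ro
def cam(name):
    o=get_obs(); s=snapshot(name); s["name"]=name
    if name=="wrist":
        T=np.eye(4);T[:3,:3]=Ro.from_euler("xyz",o["orientation"],degrees=True).as_matrix();T[:3,3]=o["tool_pos"]
        W=T@s["tool_from_camera"]; s["R"]=W[:3,:3].T; s["t"]=-W[:3,:3].T@W[:3,3]
    return s
def ray(s,p):
    x=(p[0]-s["cx"])/s["fx"];y=(p[1]-s["cy"])/s["fy"]
    if s["name"]=="wrist":
        r=np.hypot(x,y)+1e-12; d=np.array([x/r*np.sin(r),y/r*np.sin(r),np.cos(r)])
    else: d=np.array([x,y,1.]); d/=np.linalg.norm(d)
    return -s["R"].T@s["t"], s["R"].T@d
def plane(s,p,z):
    c,d=ray(s,p); return c+d*(z-c[2])/d[2]
def tri(*sp):
    A=np.zeros((3,3));b=np.zeros(3);L=[ray(s,p) for s,p in sp]
    for c,d in L:
        P=np.eye(3)-np.outer(d,d);A+=P;b+=P@c
    X=np.linalg.solve(A,b);return X,[np.linalg.norm((np.eye(3)-np.outer(d,d))@(X-c)) for c,d in L]
E
python3 - <<'E'
from h import *
np.set_printoptions(precision=4,suppress=True)
S,D,W=cam("scene"),cam("side"),cam("wrist")
print("knob",tri((S,(296,262)),(D,(338,238))))
print("round",tri((S,(305,292)),(D,(326,262)),(W,(404,228))))
print("square",tri((S,(285,319)),(D,(347,283)),(W,(404,300))))
for n,p,z in [("round",(404,228),.04),("square",(404,300),.038),("boardtop",(411,179),.018),("boardR",(480,250),.018),("boardL",(322,262),.018),("soap",(240,228),.026),("dish",(268,296),.02),("red knob",(455,77),.108),("jar",(195,112),.0),("bookcorner",(190,150),.01),("tray corner",(527,22),.008)]:
    print(n,plane(W,p,z))
print("tin",plane(S,(135,345),.045),plane(D,(318,380),.045))
print("redknob",tri((S,(357,243)),(D,(309,213)),(W,(455,77))))
print("pivot",tri((S,(443,248)),(D,(332,186))))
# big crops of tongs and the board
a=S["color"][200:275,340:460];b=D["color"][170:230,260:345];c=S["color"][250:355,235:355]
a=cv2.resize(a,(400,250),interpolation=3);b=cv2.resize(b,(400,250),interpolation=3)
c=cv2.resize(c,(400,350),interpolation=3);d=cv2.resize(D["color"][220:325,285:405],(400,350),interpolation=3)
cv2.imwrite("pics/crop1.png",np.vstack([np.hstack([a,b]),np.hstack([c,d])])[:,:,::-1])
E
```

```text
knob (array([0.5797, 0.061 , 0.1255]), [np.float64(0.0014683012908915368), np.float64(0.0014683012908914789)])
round (array([0.5872, 0.0211, 0.028 ]), [np.float64(0.0005624992041426801), np.float64(0.000570797639330246), np.float64(8.75258923312463e-05)])
square (array([0.5788, 0.1023, 0.028 ]), [np.float64(0.0010629430065248933), np.float64(0.0008894856537073825), np.float64(0.0017349106777335742)])
round [0.5901 0.0178 0.04  ]
square [0.5831 0.0977 0.038 ]
boardtop [ 0.5801 -0.0277  0.018 ]
boardR [0.4932 0.0492 0.018 ]
boardL [0.6702 0.0614 0.018 ]
soap [0.7538 0.0217 0.026 ]
dish [0.7292 0.1008 0.02  ]
red knob [ 0.5703 -0.1215  0.108 ]
jar [ 0.8039 -0.0984  0.    ]
bookcorner [ 0.8075 -0.0585  0.01  ]
tray corner [ 0.4407 -0.2143  0.008 ]
tin [0.7408 0.2971 0.045 ] [0.7418 0.2939 0.045 ]
redknob (array([ 0.5562, -0.1281,  0.0623]), [np.float64(0.002298955037887784), np.float64(0.004078503699960055), np.float64(0.003148243749043482)])
pivot (array([ 0.4194, -0.2691,  0.0175]), [np.float64(0.0010500932103338781), np.float64(0.001050093210333799)])
```

View pics/crop1.png

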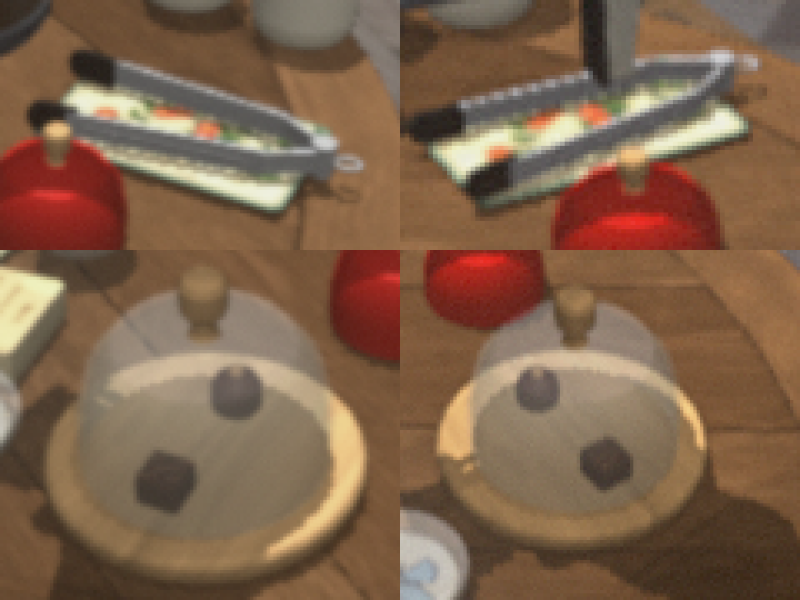

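The crops show the tongs lying along the tray with the pivot nearest the robot, the knob on the cloche axis, and clear table to the left of the board. The measured knob height of 0.1255 agrees with the expected 0.126. Next I move above the knob.

```bash
python3 -m handwheel '[[1,-0.49,0.76,0.4,0,0,0],[1,-0.49,0.76,0.4,0,0,0],[1,-0.49,0.76,0.4,0,0,0],[1,-0.49,0.76,0.4,0,0,0],[1,-0.48,0.76,0.4,0,0,0]]'; python3 -m handwheel '[[1,0,0,0,0,0,0],[1,0,0,0,0,0,0],[1,0,0,0,0,0,0]]'
python3 - <<'E'
from h import *
np.set_printoptions(precision=4,suppress=True)
o=get_obs();print(o["tool_pos"],o["orientation"])
S,D,W=cam("scene"),cam("side"),cam("wrist")
out=[]
for s in(S,D):
    im=s["color"].copy()
    for r,z,col in((.07,0,(0,255,255)),(.10,.0,(255,255,0))):
        P=[[.555+r*np.cos(a),.25+r*np.sin(a),z] for a in np.linspace(0,6.28,40)]
        q=[s["R"]@np.array(p)+s["t"] for p in P]; q=np.array([[s["fx"]*v[0]/v[2]+s["cx"],s["fy"]*v[1]/v[2]+s["cy"]] for v in q]).astype(int)
        cv2.polylines(im,[q],True,col,1)
    out.append(im[120:440,100:500])
cv2.imwrite("pics/p1.png",np.vstack([np.hstack(out),cv2.resize(W["color"],(373,280)) @np.eye(3) if 0 else np.hstack([cv2.resize(W["color"],(373,280)),np.zeros((280,427,3),np.uint8)])])[:,:,::-1])
E
```

```text
clock: 0.92
tool_pos: [0.5793, 0.0613, 0.3544]
orientation: [-180.0, 0.0, -90.0]
force: [0.6, 0.1, -0.6]
opening: 0.0874
gripper_force: 0.0
clock: 1.3
tool_pos: [0.5806, 0.0608, 0.355]
orientation: [-180.0, 0.0, -90.0]
force: [0.5, 0.9, 0.2]
opening: 0.0877
gripper_force: 0.0
[0.5806 0.0608 0.355 ] [-179.9637    0.0059  -90.0218]
```

View pics/p1.png

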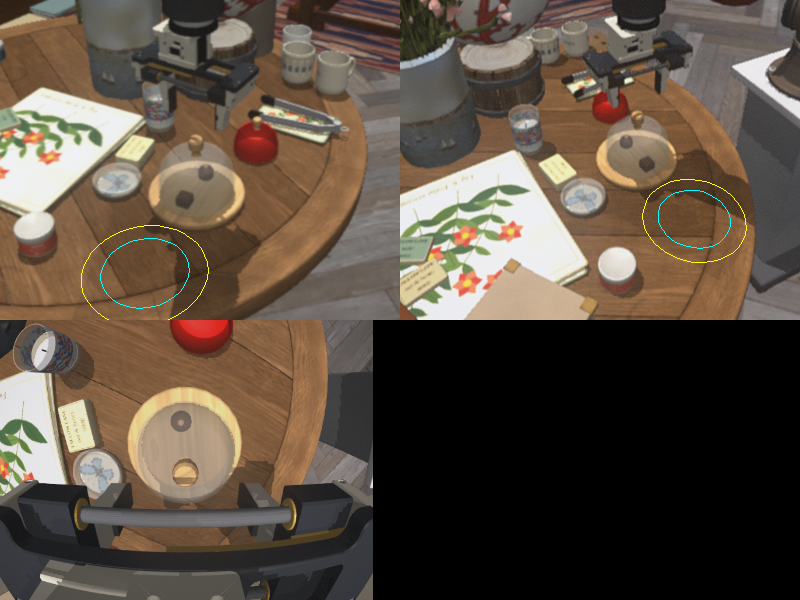

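Both views confirm the placement spot (cyan circle) is free table. The wrist view shows the knob centred between the fingers, at (185,472) in the composite. Next: descend, grip and lift.

```bash
python3 -m handwheel '[[1,0,0,0.7,0,0,0],[1,0,0,0.7,0,0,0],[1,0,0,0.7,0,0,0],[1,0,0,0.7,0,0,0],[1,0,0,0,0,0,0]]'; python3 -m handwheel '[[-1,0,0,0,0,0,0],[-1,0,0,0,0,0,0],[-1,0,0,0,0,0,0],[-1,0,0,0,0,0,0],[-1,0,0,0,0,0,0]]';python3 -m handwheel '[[-1,0,0,0,0,0,0],[-1,0,0,-0.2,0,0,0],[-1,0,0,-0.4,0,0,0],[-1,0,0,-0.4,0,0,0],[-1,0,0,0,0,0,0]]'
```

```text
clock: 2.08
tool_pos: [0.5797, 0.0606, 0.2834]
orientation: [179.9, -0.1, -90.0]
force: [-0.5, 0.9, 0.0]
opening: 0.0877
gripper_force: 0.0
clock: 2.7
tool_pos: [0.58, 0.061, 0.2848]
orientation: [-180.0, 0.0, -90.0]
force: [-0.7, 0.3, 0.4]
opening: 0.043
gripper_force: 0.0
clock: 3.32
tool_pos: [0.5803, 0.0611, 0.3109]
orientation: [-179.9, 0.0, -90.0]
force: [-0.8, 0.4, -3.9]
opening: 0.0254
gripper_force: 30.0
```

```bash
python3 -m handwheel '[[-1,0,0,-0.6,0,0,0],[-1,0,0,-0.8,0,0,0],[-1,0,0,-0.8,0,0,0],[-1,0,0,-0.6,0,0,0],[-1,0,0,-0.2,0,0,0]]'; python3 -m handwheel '[[-1,-0.2,0,0,0,0,0],[-1,-0.5,0,0,0,0,0],[-1,-0.8,0,0,0,0,0],[-1,-0.8,0,0,0,0,0],[-1,-0.8,0,0,0,0,0]]';python3 -m handwheel '[[-1,-0.8,0,0,0,0,0],[-1,-0.8,0.05,0,0,0,0],[-1,-0.8,0.05,0,0,0,0],[-1,-0.8,0.05,0,0,0,0],[-1,-0.6,0.05,0,0,0,0]]';python3 -m handwheel '[[-1,-0.3,0,0,0,0,0],[-1,0,0,0,0,0,0],[-1,0,0,0,0,0,0]]'
python3 - <<'E'
from h import *
a=[cam(n)["color"] for n in("scene","side")]
cv2.imwrite("pics/p2.png",np.hstack([a[0][100:450,100:480],a[1][100:450,200:600]])[:,:,::-1])
E
```

```text
clock: 3.95
tool_pos: [0.5801, 0.061, 0.3859]
orientation: [-179.9, 0.0, -90.0]
force: [0.2, -0.1, -2.6]
opening: 0.0252
gripper_force: 30.0
clock: 4.58
tool_pos: [0.5799, 0.1404, 0.3844]
orientation: [180.0, -0.0, -90.0]
force: [-0.7, -0.4, -3.2]
opening: 0.0252
gripper_force: 30.0
clock: 5.2
tool_pos: [0.5749, 0.2349, 0.3846]
orientation: [180.0, -0.0, -90.0]
force: [-0.2, -0.2, -3.4]
opening: 0.0252
gripper_force: 30.0
clock: 5.58
tool_pos: [0.575, 0.2405, 0.3847]
orientation: [180.0, -0.0, -90.0]
force: [0.2, -0.4, -3.4]
opening: 0.0252
gripper_force: 30.0
```

View pics/p2.png

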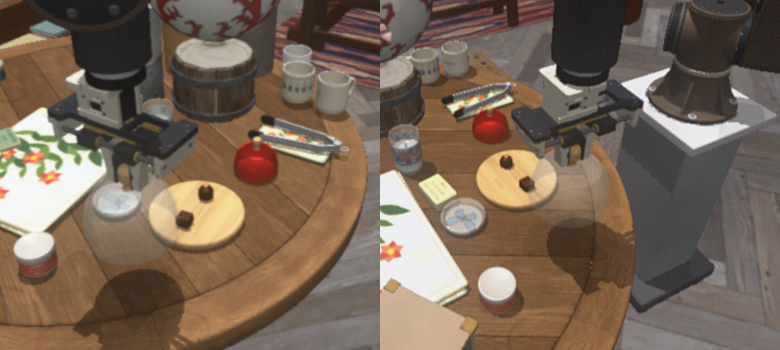

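The cloche hangs upright in the fingers and both chocolates are still on the board. Next I lower it.

```bash
python3 -m handwheel '[[-1,0,0,0.5,0,0,0],[-1,0,0,0.9,0,0,0],[-1,0,0,0.9,0,0,0],[-1,0,0,0.9,0,0,0],[-1,0,0,0.7,0,0,0]]'; python3 -m handwheel '[[-1,0,0,0.3,0,0,0],[-1,0,0,0.1,0,0,0],[-1,0,0,0,0,0,0]]';python3 -m handwheel '[[-1,0,0,0.1,0,0,0],[-1,0,0,0.1,0,0,0],[-1,0,0,0,0,0,0]]'
```

```text
clock: 6.3
tool_pos: [0.5747, 0.2405, 0.2854]
orientation: [179.9, -0.0, -90.0]
force: [-0.2, 0.4, -1.8]
opening: 0.0256
gripper_force: 30.0
clock: 6.68
tool_pos: [0.5752, 0.2411, 0.2776]
orientation: [-180.0, 0.0, -90.0]
force: [0.2, -0.8, -3.9]
opening: 0.0252
gripper_force: 30.0
clock: 7.05
tool_pos: [0.5749, 0.2409, 0.2721]
orientation: [180.0, -0.0, -90.0]
force: [-1.0, -0.4, -3.3]
opening: 0.0253
gripper_force: 30.0
```

```bash
python3 -m handwheel '[[-1,0,0,0.06,0,0,0],[-1,0,0,0.06,0,0,0],[-1,0,0,0,0,0,0]]'; python3 -m handwheel '[[-1,0,0,0.06,0,0,0],[-1,0,0,0.0,0,0,0]]'; python3 -m handwheel '[[-1,0,0,0.06,0,0,0],[-1,0,0,0.0,0,0,0]]'
```

```text
clock: 7.42
tool_pos: [0.5751, 0.2411, 0.2693]
orientation: [-180.0, 0.0, -90.0]
force: [0.0, 0.2, -2.8]
opening: 0.0252
gripper_force: 30.0
clock: 7.68
tool_pos: [0.5753, 0.241, 0.2689]
orientation: [-179.9, 0.0, -90.0]
force: [-1.1, -1.7, 5.1]
opening: 0.0251
gripper_force: 30.0
clock: 7.92
tool_pos: [0.5753, 0.2411, 0.2689]
orientation: [-179.9, 0.0, -89.9]
force: [-4.2, -1.1, 15.1]
opening: 0.0252
gripper_force: 30.0
```

```bash
python3 -m handwheel '[[-1,0,0,-0.08,0,0,0],[1,0,0,0,0,0,0],[1,0,0,0,0,0,0],[1,0,0,0,0,0,0],[1,0,0,0,0,0,0]]'; python3 -m handwheel '[[1,0,0,-0.3,0,0,0],[1,0,0,-0.7,0,0,0],[1,0,0,-1,0,0,0],[1,0,0,-1,0,0,0],[1,0,0,-1,0,0,0]]'; python3 -m handwheel '[[1,0.5,0.2,-1,0,0,0],[1,1,0.2,-1,0,0,0],[1,1,0.2,0,0,0,0],[1,1,0.2,0,0,0,0],[1,1,0.2,0,0,0,0]]'; python3 -m handwheel '[[1,1,0.2,0,0,0,0],[1,1,0.2,0,0,0,0],[1,1,0.2,0,0,0,0],[1,1,0.2,0,0,0,0],[1,1,0.2,0,0,0,0]]';python3 -m handwheel '[[1,1,0.2,0,0,0,0],[1,1,0.2,0,0,0,0],[1,1,0.2,0,0,0,0],[1,1,0,0,0,0,0],[1,1,0,0,0,0,0]]';python3 -m handwheel '[[1,0.9,0,0,0,0,0],[1,0,0,0,0,0,0],[1,0,0,0,0,0,0]]'
python3 - <<'E'
from h import *
a,b,c=[cam(n) for n in("wrist","scene","side")]
import pickle;pickle.dump((a,b,c),open("v3.pkl","wb"))
cv2.imwrite("pics/p3.png",np.vstack([a["color"][:330],np.hstack([cv2.resize(b["color"],(320,240)),cv2.resize(c["color"],(320,240))])])[:,:,::-1])
E
```

```text
clock: 8.55
tool_pos: [0.575, 0.241, 0.268]
orientation: [180.0, -0.0, -90.0]
force: [-0.2, 1.1, -0.6]
opening: 0.0596
gripper_force: 0.0
clock: 9.18
tool_pos: [0.575, 0.2409, 0.3706]
orientation: [-179.9, 0.0, -90.0]
force: [-0.3, -0.5, -0.7]
opening: 0.0877
gripper_force: 0.0
clock: 9.8
tool_pos: [0.5494, 0.1269, 0.4178]
orientation: [180.0, -0.0, -90.0]
force: [-0.4, 0.4, -0.3]
opening: 0.0879
gripper_force: 0.0
clock: 10.42
tool_pos: [0.5245, 0.0018, 0.418]
orientation: [180.0, -0.0, -90.0]
force: [0.3, 0.6, 0.1]
opening: 0.0875
gripper_force: 0.0
clock: 11.05
tool_pos: [0.5094, -0.1231, 0.4181]
orientation: [180.0, -0.0, -90.0]
force: [-0.1, 0.2, 0.4]
opening: 0.0873
gripper_force: 0.0
clock: 11.42
tool_pos: [0.5097, -0.1443, 0.418]
orientation: [180.0, 0.0, -90.0]
force: [0.0, 0.3, 0.1]
opening: 0.0876
gripper_force: 0.0
```

View pics/p3.png

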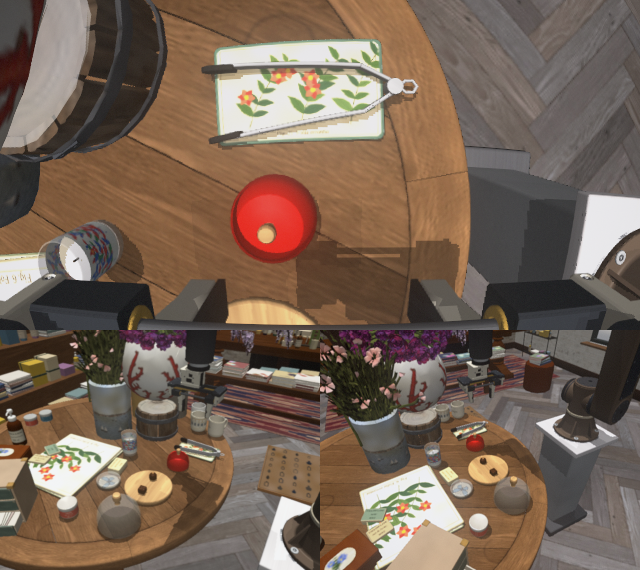

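The wrist view shows the tongs with the pivot at (396,86) and tip ends at (204,70) and (210,140). The cloche is standing clear on the left. Next I measure the tongs and chocolates by masks.

Run:
```python
from h import *
import pickle
np.set_printoptions(precision=4,suppress=True)
W,S,D=pickle.load(open("v3.pkl","rb"))
def proj(s,X):
    v=s["R"]@np.array(X)+s["t"];return np.array([s["fx"]*v[0]/v[2]+s["cx"],s["fy"]*v[1]/v[2]+s["cy"]])
def blobs(s,c,h,thr,amin):
    c=np.array(c).astype(int);x0,y0=c[0]-h[0],c[1]-h[1]
    g=s["color"][y0:c[1]+h[1],x0:c[0]+h[0]].max(2)
    n,l,st,ce=cv2.connectedComponentsWithStats((g<thr).astype(np.uint8))
    return [(ce[i]+[x0,y0],st[i,4],[(p+[x0,y0]) for p in cv2.boxPoints(cv2.minAreaRect(np.argwhere(l==i)[:,::-1].astype(np.float32)))]) for i in range(1,n) if st[i,4]>=amin]
tw=blobs(W,(222,105),(30,50),70,60)
for b in tw:
    print("W pad",b[0],b[1],"centre@32",plane(W,b[0],.032),"\n",np.array([plane(W,p,.032)[:2] for p in b[2]]))
print("pivot@32",plane(W,(396,86),.032))
for n,z in(("scene",0),("side",0)):
    s=S if n=="scene" else D
    for b in blobs(s,proj(s,(.60,-.235,.02)),(45,28),60,15): print(n,"pad",b[0],b[1])
cor=[(217,49),(380,41),(383,137),(219,145)]
print("tray",np.array([plane(W,p,.008)[:2] for p in cor]))
for s in(S,D):
    for b in blobs(s,proj(s,(.583,.06,.03)),(38,30),75,25): print(s["name"],"choc",b[0],b[1],plane(s,b[0],.030))
```

```text
W pad [213.2063  71.5079] 63 centre@32 [ 0.613  -0.2819  0.032 ] 
 [[ 0.6249 -0.2815]
 [ 0.6247 -0.2855]
 [ 0.6007 -0.2825]
 [ 0.6009 -0.2786]]
pivot@32 [ 0.4329 -0.2651  0.032 ]
scene pad [331.8475 206.1076] 223
scene pad [331.4845 215.3789] 161
scene pad [367.5393 219.8764] 89
scene pad [353.     233.7255] 51
side pad [234.6667 180.6667] 15
side pad [237.5333 198.5846] 195
side pad [267.2097 199.5806] 62
side pad [278.4286 213.0816] 49
side pad [238.1515 219.    ] 33
tray [[ 0.6156 -0.3104]
 [ 0.4447 -0.3162]
 [ 0.4411 -0.2128]
 [ 0.6147 -0.2058]]
scene choc [305.701  294.8763] 97 [0.5804 0.0288 0.03  ]
scene choc [284.1765 322.4706] 102 [0.5725 0.1123 0.03  ]
side choc [326.4706 263.4118] 68 [0.5897 0.0285 0.03  ]
side choc [346.8551 286.1739] 69 [0.5837 0.1115 0.03  ]
```

Run:
```python
from h import *
import pickle
np.set_printoptions(precision=4,suppress=True)
W,S,D=pickle.load(open("v3.pkl","rb"))
print("padR",tri((S,(367.5,219.9)),(D,(267.2,199.6))),tri((S,(367.5,219.9)),(D,(267.2,199.6)),(W,(215,71.5))))
print("padL",tri((S,(353,233.7)),(D,(278.4,213.1))))
print("round",tri((S,(305.7,294.9)),(D,(326.5,263.4))))
print("square",tri((S,(284.2,322.5)),(D,(346.9,286.2))))
for thr in(80,95,110):
    g=(W["color"].max(2)<thr).astype(np.uint8)
    n,l,st,ce=cv2.connectedComponentsWithStats(g[50:160,195:260])
    for i in range(1,n):
        if st[i,4]>30:
            r=cv2.minAreaRect(np.argwhere(l==i)[:,::-1].astype(np.float32));b=cv2.boxPoints(r)+[195,50]
            print(thr,ce[i]+[195,50],st[i,4],np.array([plane(W,p,.032)[:2] for p in b]).round(4).tolist())
cv2.imwrite("pics/p4.png",cv2.resize(W["color"][30:160,190:430],(790,428),interpolation=3)[:,:,::-1])
```

```text
padR (array([ 0.6105, -0.2887,  0.0174]), [np.float64(0.00027945014818687834), np.float64(0.0002794501481868138)]) (array([ 0.6116, -0.2844,  0.0203]), [np.float64(0.0029069177797767546), np.float64(0.00042000255841339093), np.float64(0.0027364591155742517)])
padL (array([ 0.6085, -0.2122,  0.0214]), [np.float64(0.0007637164541753319), np.float64(0.0007637164541753327)])
round (array([0.5856, 0.0207, 0.0219]), [np.float64(1.3478246540056428e-05), np.float64(1.3478246540012242e-05)])
square (array([0.5788, 0.1035, 0.0201]), [np.float64(0.00015975470883301416), np.float64(0.00015975470883300858)])
80 [217.1211  69.4978] 223 [[0.6251, -0.2884], [0.5899, -0.2877], [0.5894, -0.2796], [0.6246, -0.2802]]
80 [215.1176 140.2941] 51 [[0.6186, -0.2134], [0.6065, -0.2167], [0.6047, -0.2108], [0.6168, -0.2075]]
95 [220.6933  68.9968] 313 [[0.6247, -0.2782], [0.6247, -0.2897], [0.5716, -0.2857], [0.5716, -0.2745]]
95 [223.5895 137.6579] 190 [[0.6195, -0.2148], [0.5855, -0.2202], [0.5835, -0.2093], [0.6175, -0.2038]]
110 [222.752   69.3577] 383 [[0.6258, -0.2898], [0.5667, -0.2855], [0.5667, -0.2693], [0.6258, -0.2731]]
110 [224.8127 139.6325] 283 [[0.6198, -0.2149], [0.5846, -0.2207], [0.5818, -0.2059], [0.617, -0.1998]]
```

View pics/p4.png

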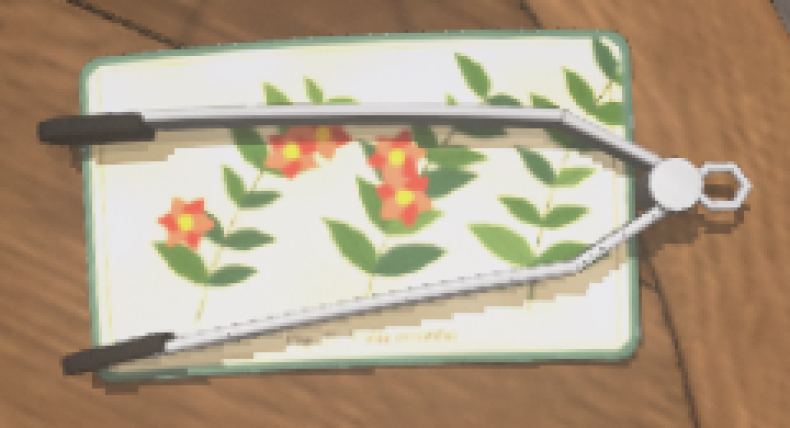

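Run:
```python
from h import *
import pickle
np.set_printoptions(precision=4,suppress=True)
W,S,D=pickle.load(open("v3.pkl","rb"))
P,e=tri((S,(436,242)),(D,(328.4,184.4)),(W,(395,85.9)));print("pivot",P,e)
R,e1=tri((S,(367.5,219.9)),(D,(267.2,199.6)),(W,(218,69)));L,e2=tri((S,(353,233.7)),(D,(278.4,213.1)),(W,(224,138)));print(R,e1,L,e2)
M=(R+L)/2;d=M-P;print("mid",M,"len",np.hypot(*d[:2]),"yaw",np.degrees(np.arctan2(d[1],d[0])))
u=d[:2]/np.hypot(*d[:2]);print("grip from mid",M[:2]-.088*u,"from pivot",P[:2]+.09*u)
print("leg yaws", [np.degrees(np.arctan2(*( (X-P)[:2][::-1]))) for X in(R,L)])
```

```text
pivot [ 0.4342 -0.2646  0.0302] [np.float64(0.0014708612263177278), np.float64(0.0016598388566801754), np.float64(0.000955332043474478)]
[ 0.6108 -0.2867  0.0187] [np.float64(0.0011060976444661492), np.float64(0.0005020905989308653), np.float64(0.0008792882920020573)] [ 0.6076 -0.2132  0.0205] [np.float64(0.0016133071852968495), np.float64(0.0008158378841883039), np.float64(0.001780705731043126)]
mid [ 0.6092 -0.25    0.0196] len 0.17565620314739133 yaw 4.782566725766241
grip from mid [ 0.5215 -0.2573] from pivot [ 0.5238 -0.2571]
leg yaws [np.float64(-7.135903182746724), np.float64(16.50735197231791)]
```

```bash
python3 -m handwheel '[[1,0.6,-0.1,0.2,0,0,0],[1,1,-0.1,0.6,0,0,0],[1,1,-0.1,0.6,0,0,0],[1,1,-0.1,0.6,0,0,0],[1,0.9,-0.13,0.6,0,0,0]]';for i in 1; do python3 -m handwheel '[[1,0,0,0,0,0,-0.8],[1,0,0,0,0,0,-1],[1,0,0,0,0,0,-1],[1,0,0,0,0,0,-1],[1,0,0,0,0,0,-1]]'; python3 -m handwheel '[[1,0,0,0,0,0,-1],[1,0,0,0,0,0,-1],[1,0,0,0,0,0,-1],[1,0,0,0,0,0,-1],[1,0,0,0,0,0,-1]]'; python3 -m handwheel '[[1,0,0,0,0,0,-1],[1,0,0,0,0,0,-1],[1,0,0,0,0,0,-1],[1,0,0,0,0,0,-1],[1,0,0,0,0,0,-1]]'; done; python3 -m handwheel '[[1,0,0,0,0,0,0],[1,0,0,0,0,0,0],[1,0,0,0,0,0,0]]'
python3 - <<'E'
from h import *
import pickle
print(get_obs()["joint_pos"].round(1))
a,b,c=[cam(n) for n in("wrist","scene","side")]
pickle.dump((a,b,c),open("v4.pkl","wb"))
for p in((397,200),(432,212),(395,165)): print("mug",plane(b,p,0).round(3))
cv2.imwrite("pics/p5.png",np.vstack([a["color"][:360],np.hstack([cv2.resize(b["color"][150:360,280:480],(228,240)),cv2.resize(c["color"][120:330,220:420],(228,240)),np.zeros((240,184,3),np.uint8)])])[:,:,::-1])
E
```

```text
clock: 12.2
tool_pos: [0.5233, -0.2577, 0.3523]
orientation: [180.0, -0.0, -90.0]
force: [0.2, 0.7, -0.0]
opening: 0.0877
gripper_force: 0.0
clock: 12.82
tool_pos: [0.5233, -0.2569, 0.3527]
orientation: [180.0, 0.0, -61.0]
force: [0.2, 0.0, -0.1]
opening: 0.0878
gripper_force: 0.0
clock: 13.45
tool_pos: [0.5233, -0.2569, 0.3527]
orientation: [180.0, 0.0, -31.0]
force: [-1.0, -0.9, -0.4]
opening: 0.0875
gripper_force: 0.0
clock: 14.08
tool_pos: [0.5233, -0.2568, 0.3527]
orientation: [-180.0, 0.0, -1.0]
force: [-0.4, -1.5, -0.4]
opening: 0.0877
gripper_force: 0.0
clock: 14.45
tool_pos: [0.5232, -0.2566, 0.3531]
orientation: [-180.0, 0.0, -1.3]
force: [-0.6, -0.3, -1.0]
opening: 0.0875
gripper_force: 0.0
[ -6.9  14.2 -15.4  -0.  -60.4  95.6]
mug [ 0.602 -0.438  0.   ]
mug [ 0.504 -0.429  0.   ]
mug [ 0.689 -0.619  0.   ]
```

View pics/p5.png

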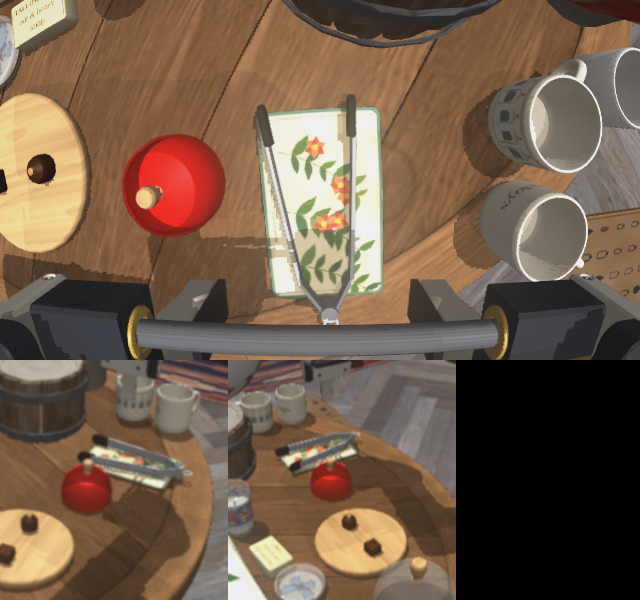

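The wrist view shows the left pad at (264,126), the right pad at (351,116) and the pivot at (330,316). The mugs stand about 35 mm beyond the gripper body. I'll refine the tongs pose from this second view.

Run:
```python
from h import *
import pickle
np.set_printoptions(precision=4,suppress=True)
W,_,_=pickle.load(open("v4.pkl","rb"));W0,S,D=pickle.load(open("v3.pkl","rb"))
g=(W["color"].max(2)<85).astype(np.uint8)[90:150,250:365]
n,l,st,ce=cv2.connectedComponentsWithStats(g)
print([(ce[i]+[250,90],st[i,2:]) for i in range(1,n) if st[i,4]>40])
P=tri((W,(330,314)),(W0,(395,85.9)),(S,(436,242)),(D,(328.4,184.4)));print("piv",P,plane(W,(330,314),.032))
R=plane(W,(351,116),.026);L=plane(W,(264,126),.026);M=(R+L)/2;print("R",R,"L",L,"mid",M)
P=P[0];d=(M-P)[:2];print("len",np.hypot(*d),"yaw",np.degrees(np.arctan2(d[1],d[0])),"grip",M[:2]-.088*d/np.hypot(*d))
print("round",plane(W,(41,168),.033),"red",plane(W,(174,185),.03))
```

```text
[(array([348.6346, 101.4615]), array([ 7, 19, 52], dtype=int32)), (array([263.5228, 119.4274]), array([ 16,  39, 241], dtype=int32))]
piv (array([ 0.434 , -0.2654,  0.0297]), [np.float64(0.0009548089578483108), np.float64(0.0005818985147540206), np.float64(0.001710506695261651), np.float64(0.0018193427241551693)]) [ 0.4352 -0.2663  0.032 ]
R [ 0.6105 -0.286   0.026 ] L [ 0.6042 -0.2146  0.026 ] mid [ 0.6074 -0.2503  0.026 ]
len 0.17399375794931504 yaw 4.985862579747144 grip [ 0.5197 -0.258 ]
round [0.5876 0.0164 0.033 ] red [ 0.559  -0.1331  0.03  ]
```

```bash
python3 -m handwheel '[[1,-0.08,0.04,0.3,0,0,-1],[1,0,0,0.8,0,0,-0.04],[1,0,0,1,0,0,0],[1,0,0,1,0,0,0],[1,0,0,1,0,0,0]]'; python3 -m handwheel '[[1,0,0,1,0,0,0],[1,0,0,0.7,0,0,0],[1,0,0,0.3,0,0,0],[1,0,0,0,0,0,0],[1,0,0,0,0,0,0]]';python3 -m handwheel '[[1,0,0,0.2,0,0,0],[1,0,0,0.2,0,0,0],[1,0,0,0,0,0,0],[1,0,0,0,0,0,0]]'
```

```text
clock: 15.22
tool_pos: [0.5212, -0.2575, 0.25]
orientation: [180.0, -0.0, 5.0]
force: [0.5, -0.6, -0.4]
opening: 0.0877
gripper_force: 0.0
clock: 15.85
tool_pos: [0.5216, -0.2576, 0.2014]
orientation: [180.0, -0.1, 5.0]
force: [-0.8, 0.2, -0.1]
opening: 0.0876
gripper_force: 0.0
clock: 16.35
tool_pos: [0.5212, -0.2575, 0.1907]
orientation: [180.0, 0.0, 5.0]
force: [1.1, 0.2, -0.8]
opening: 0.088
gripper_force: 0.0
```

```bash
python3 -m handwheel '[[1,0,0,0.07,0,0,0],[0.6,0,0,0,0,0,0],[0.4,0,0,0,0,0,0],[0.25,0,0,0,0,0,0],[0.25,0,0,0,0,0,0]]'; python3 -m handwheel '[[0.25,0,0,0,0,0,0],[0.25,0,0,0,0,0,0],[0.25,0,0,0,0,0,0]]'
```

```text
clock: 16.98
tool_pos: [0.5212, -0.2575, 0.1889]
orientation: [-180.0, 0.0, 5.0]
force: [-0.5, -0.2, -0.9]
opening: 0.0564
gripper_force: 6.9
clock: 17.35
tool_pos: [0.5212, -0.2575, 0.1889]
orientation: [-180.0, 0.0, 5.0]
force: [0.1, -0.3, -1.3]
opening: 0.0547
gripper_force: 7.0
```

```bash
python3 -m handwheel '[[0.25,0,0,-0.1,0,0,0],[0.25,0,0,-0.3,0,0,0],[0.25,0,0,-0.5,0,0,0],[0.25,0,0,-0.7,0,0,0],[0.25,0,0,-0.8,0,0,0]]'; python3 -m handwheel '[[0.25,0,0,-0.8,0,0,0],[0.25,0,0,-0.8,0,0,0],[0.25,0,0,-0.6,0,0,0],[0.25,0,0,-0.3,0,0,0],[0.25,0,0,-0.1,0,0,0]]';python3 -m handwheel '[[0.25,0,-0.2,0,0,0,0],[0.25,0,-0.4,0,0,0,0],[0.25,0,-0.6,0,0,0,0],[0.25,0,-0.8,0,0,0,0],[0.25,0,-0.8,0,0,0,0]]';python3 -m handwheel '[[0.25,0,-0.8,0,0,0,0],[0.25,0,-0.8,0,0,0,0],[0.25,0,-0.8,0,0,0,0],[0.25,0,-0.8,0,0,0,0],[0.25,0,-0.8,0,0,0,0]]';python3 -m handwheel '[[0.25,0,-0.8,0,0,0,0],[0.25,0,-0.8,0,0,0,0],[0.25,0,-0.8,0,0,0,0],[0.25,0,-0.7,0,0,0,0],[0.25,0,-0.5,0,0,0,0]]';python3 -m handwheel '[[0.25,0,-0.26,0,0,0,0],[0.25,0,0,0,0,0,0],[0.25,0,0,0,0,0,0],[0.25,0,0,0,0,0,0]]'
python3 - <<'E'
from h import *
import pickle
a,b,c=[cam(n) for n in("wrist","scene","side")]
pickle.dump((a,b,c),open("v5.pkl","wb"))
cv2.imwrite("pics/p6.png",np.hstack([a["color"][:330,150:500],np.vstack([cv2.resize(b["color"][200:340,230:430],(400,280)),cv2.resize(c["color"][180:320,240:440],(400,280))])[:330] if 0 else cv2.resize(np.vstack([b["color"][200:365,230:430],c["color"][170:335,240:440]]),(400,660))[::2,::2].repeat(1,0)])[:,:,::-1])
E
```

```text
clock: 17.98
tool_pos: [0.5212, -0.2575, 0.2503]
orientation: [180.0, -0.0, 5.0]
force: [-0.2, 0.0, -0.8]
opening: 0.0548
gripper_force: 7.0
clock: 18.6
tool_pos: [0.5212, -0.2575, 0.3142]
orientation: [-180.0, -0.0, 5.0]
force: [-0.6, 0.0, -1.7]
opening: 0.0544
gripper_force: 7.0
clock: 19.23
tool_pos: [0.5148, -0.1863, 0.3137]
orientation: [-180.0, 0.0, 5.1]
force: [0.3, 0.8, -1.3]
opening: 0.0547
gripper_force: 7.0
clock: 19.85
tool_pos: [0.5058, -0.0867, 0.3138]
orientation: [-180.0, 0.0, 5.1]
force: [-0.1, 0.8, -0.9]
opening: 0.0549
gripper_force: 7.0
clock: 20.48
tool_pos: [0.4981, 0.0027, 0.3139]
orientation: [-180.0, 0.0, 5.1]
force: [0.5, -0.5, -0.3]
opening: 0.0547
gripper_force: 7.0
clock: 20.98
tool_pos: [0.4978, 0.0076, 0.3139]
orientation: [180.0, 0.0, 5.0]
force: [0.0, 0.0, -1.3]
opening: 0.055
gripper_force: 7.0
```

View pics/p6.png

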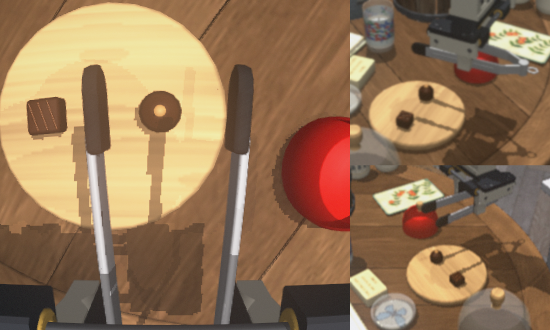

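The tongs are held level, with pads at (245,110) and (388,110) and the nut of the chocolate at (310,111) in wrist pixels. Next I compute the offset.

Run:
```python
from h import *
import pickle
np.set_printoptions(precision=4,suppress=True)
W,S,D=pickle.load(open("v5.pkl","rb"))
g=W["color"];m=((g.max(2)<130)&(np.ptp(g.astype(int),axis=2)<30)).astype(np.uint8)
for n,x0,x1 in(("L",225,268),("R",370,412)):
    k,l,st,ce=cv2.connectedComponentsWithStats(m[50:165,x0:x1]);i=1+st[1:,4].argmax()
    r=cv2.minAreaRect(np.argwhere(l==i)[:,::-1].astype(np.float32));c=np.array(r[0])+[x0,50]
    b=cv2.boxPoints(r)+[x0,50]
    print(n,c,r[1:],plane(W,c,.150),"\n",np.array([plane(W,p,.150)[:2] for p in b]))
o=get_obs();y=np.radians(o["orientation"][2]);u=np.array([np.cos(y),np.sin(y)])
print("expected tips",o["tool_pos"][:2]+.088*u)
for p,z in(((310,111),.047),((309,111),.034)):print("round W",plane(W,p,z))
def blob(s,x0,x1,y0,y1):
    q=(s["color"][y0:y1,x0:x1].max(2)<75).astype(np.uint8);k,l,st,ce=cv2.connectedComponentsWithStats(q)
    return [(ce[i]+[x0,y0]) for i in range(1,k) if st[i,4]>20]
a=blob(S,270,330,280,335);b=blob(D,310,365,250,300);print(a,b)
print(tri((S,a[0]),(D,b[0])))
```

```text
L [250. 158.] ((12.0, 6.0), 90.0) [0.5627 0.0394 0.15  ] 
 [[0.565  0.0408]
 [0.5652 0.0384]
 [0.5604 0.0381]
 [0.5603 0.0405]]
R [392.1927 114.755 ] ((17.767257690429688, 99.55958557128906), 3.1108405590057373) [ 0.5846 -0.0141  0.15  ] 
 [[ 0.5648 -0.0117]
 [ 0.6041 -0.0099]
 [ 0.6048 -0.0169]
 [ 0.5652 -0.0188]]
expected tips [0.5855 0.0154]
round W [0.5865 0.02   0.047 ]
round W [0.5869 0.021  0.034 ]
[array([305.5776, 294.0776]), array([284.3739, 322.4783])] [array([326.4928, 263.3623]), array([346.7761, 286.1791])]
(array([0.586 , 0.021 , 0.0232]), [np.float64(0.0006118986494320801), np.float64(0.0006118986494320012)])
```

```bash
python3 -m handwheel '[[0.25,0.04,-0.24,0.1,0,0,0],[0.25,0,0,0.5,0,0,0],[0.25,0,0,0.6,0,0,0],[0.25,0,0,0.6,0,0,0],[0.25,0,0,0.3,0,0,0]]';python3 -m handwheel '[[0.25,0,0,0,0,0,0],[0.25,0,0,0,0,0,0],[0.25,0,0,0,0,0,0]]'
python3 - <<'E'
from h import *
a=cam("wrist");b=cam("scene");c=cam("side")
f=lambda s,x,y:cv2.resize(s["color"][y:y+150,x:x+200],(400,300),interpolation=3)
cv2.imwrite("pics/p7.png",np.hstack([np.vstack([a["color"][:300,120:520]]+[np.zeros((300,400,3),np.uint8)]),np.vstack([f(b,230,210),f(c,240,180)])])[:,:,::-1])
E
```

```text
clock: 21.75
tool_pos: [0.4979, 0.0139, 0.2598]
orientation: [180.0, 0.1, 5.0]
force: [-0.1, -0.8, -1.0]
opening: 0.0548
gripper_force: 7.0
clock: 22.12
tool_pos: [0.4985, 0.0141, 0.2619]
orientation: [-180.0, -0.1, 5.0]
force: [0.9, 0.0, -0.5]
opening: 0.0549
gripper_force: 7.0
```

View pics/p7.png

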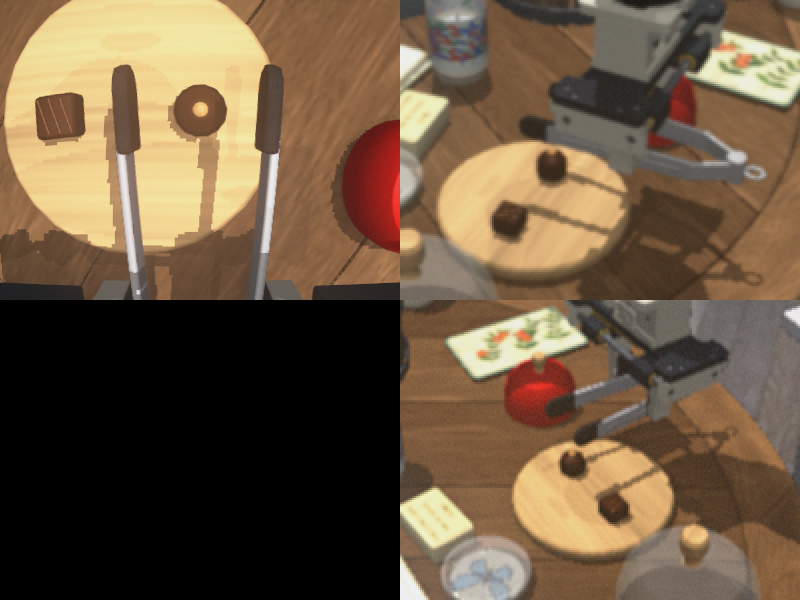

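The chocolate (200,110) is midway between the pads (123 and 271). Next I descend the last 60 mm and squeeze.

```bash
python3 -m handwheel '[[0.25,0,0,0.3,0,0,0],[0.25,0,0,0.6,0,0,0],[0.25,0,0,0.6,0,0,0],[0.25,0,0,0.4,0,0,0],[0.25,0,0,0.2,0,0,0]]';python3 -m handwheel '[[0.25,0,0,0.2,0,0,0],[0.25,0,0,0.1,0,0,0],[0.25,0,0,0,0,0,0],[0.25,0,0,0,0,0,0]]'; python3 -m handwheel '[[0.15,0,0,0,0,0,0],[0.1,0,0,0,0,0,0],[0.05,0,0,0,0,0,0],[0.0,0,0,0,0,0,0],[0,0,0,0,0,0,0]]'
```

```text
clock: 22.9
tool_pos: [0.4981, 0.014, 0.2078]
orientation: [180.0, 0.1, 5.0]
force: [-0.3, -0.0, -1.3]
opening: 0.0549
gripper_force: 7.0
clock: 23.4
tool_pos: [0.4984, 0.0141, 0.2017]
orientation: [-180.0, -0.0, 5.0]
force: [-0.8, 0.2, -0.3]
opening: 0.055
gripper_force: 7.0
clock: 24.02
tool_pos: [0.4983, 0.014, 0.2014]
orientation: [180.0, 0.0, 5.0]
force: [0.5, -0.5, -1.2]
opening: 0.0437
gripper_force: 9.0
```

```bash
python3 -m handwheel '[[-0.05,0,0,0,0,0,0],[-0.05,0,0,0,0,0,0],[-0.1,0,0,0,0,0,0],[-0.1,0,0,0,0,0,0],[-0.1,0,0,0,0,0,0]]'
```

```text
clock: 24.65
tool_pos: [0.4983, 0.0141, 0.2014]
orientation: [-180.0, -0.0, 5.0]
force: [-0.5, 0.2, -1.5]
opening: 0.0433
gripper_force: 30.0
```

```bash
python3 -m handwheel '[[-0.1,0,0,-0.1,0,0,0],[-0.1,0,0,-0.1,0,0,0],[-0.1,0,0,-0.2,0,0,0],[-0.1,0,0,-0.3,0,0,0],[-0.1,0,0,-0.4,0,0,0]]';python3 -m handwheel '[[-0.1,0,0,-0.5,0,0,0],[-0.1,0,0,-0.5,0,0,0],[-0.1,0,0,-0.5,0,0,0],[-0.1,0,0,-0.5,0,0,0],[-0.1,0,0,-0.5,0,0,0]]';python3 -m handwheel '[[-0.1,0,0,-0.4,0,0,0],[-0.1,0,0,-0.3,0,0,0],[-0.1,0,0,-0.1,0,0,0],[-0.1,0,0,0,0,0,0],[-0.1,0,0,0,0,0,0]]';python3 -m handwheel '[[-0.1,0,0,0,0,0,0],[-0.1,0,0,0,0,0,0],[-0.1,0,0,0,0,0,0]]'
python3 - <<'E'
from h import *
a=cam("wrist");b=cam("scene");c=cam("side")
f=lambda s,x,y:cv2.resize(s["color"][y:y+210,x:x+280],(400,300),interpolation=3)
cv2.imwrite("pics/p8.png",np.hstack([np.vstack([a["color"][:300,120:520]]+[np.zeros((300,400,3),np.uint8)]),np.vstack([f(b,200,200),f(c,220,170)])])[:,:,::-1])
E
```

```text
clock: 25.28
tool_pos: [0.4982, 0.014, 0.2295]
orientation: [180.0, 0.0, 5.0]
force: [0.1, -0.1, -1.3]
opening: 0.0434
gripper_force: 30.0
clock: 25.9
tool_pos: [0.4982, 0.014, 0.2923]
orientation: [-180.0, -0.0, 5.0]
force: [1.3, -0.6, -0.8]
opening: 0.0433
gripper_force: 30.0
clock: 26.52
tool_pos: [0.4981, 0.014, 0.311]
orientation: [180.0, 0.0, 5.0]
force: [-0.4, -0.4, -1.4]
opening: 0.0434
gripper_force: 30.0
clock: 26.9
tool_pos: [0.4983, 0.0141, 0.3113]
orientation: [180.0, 0.0, 5.0]
force: [-0.3, 0.2, -0.6]
opening: 0.0434
gripper_force: 30.0
```

View pics/p8.png

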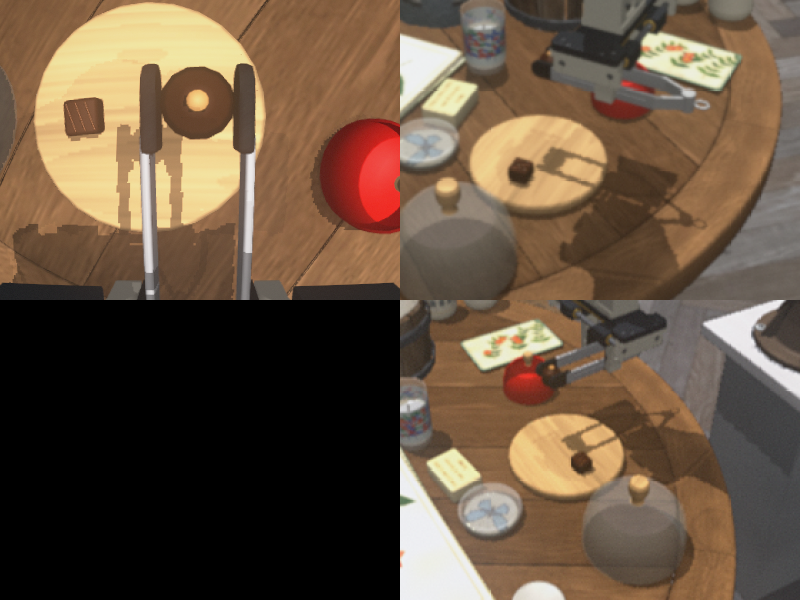

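The round chocolate is gripped between the pads at (198,102), about 0.128 m up. The square one is on the board and the cloche is standing, so I'm handing in.

```bash
python3 -c "
from plant import *
print(close_job())"
```

```text
the job is handed in; nothing more can be done
None
```

The job is handed in at about 27 s: the cloche stands upright on the table left of the board, and the tongs hold the round chocolate about 11 cm above the board; `close_job()` returned no verdict.

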